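# Restart the inspection belt

## Task

Bring the inspection belt back into service with your fingertips: press the raised half of the big rocker on the white supply switch so that it tips over to on, then press the square reset button on the grey console fully in and let it spring out, then press the small round start button fully in and let it spring out. Do not press either button while the supply is still off, do not press the mushroom-headed stop button, leave the rocker on, and leave the loose elbow, gauge and scraper lying where they are.

Things in the scene. Friction and masses are not known exactly. Their poses are not given: they have to be found in the camera images.
- supply_switch: White switch box bolted to the bench, 90 x 90 mm, cover 41 mm above the bench. Origin: centre of its underside. In its middle one grey rocker, 60 mm long (box's x) and 41 mm wide (y), pivots 50 mm above the bench about the box's y. Off: its +x half stands up (end about 58 mm above the bench), its -x half is down; on: the reverse. The box is turned up to 90 degrees either way.
- rocker_press (a point): Point on the face of the rocker, on its middle line, 21 mm from the pivot on the half that stands up while off (the box's +x half). About 57 mm above the bench when off, 51 mm when on. This is the half to press.
- rocker (a joint): Rocker angle, rad: 0 = off (start), 0.28 = on. Over-centre snap action: pressed near the raised end with about 2 N it flips by itself past 0.14 and stays; the rocker's face there moves down about 6 mm in all.
- console: Grey push-button console bolted to the bench, 110 mm (x) by 260 mm (y), 75 mm high. Origin: centre of its underside. Three black buttons stand in a row along its y axis, 75 mm apart, the middle one in the centre of the lid, each in a steel bezel 42 mm across and 6 mm high. Which button has which place varies; tell them apart by shape. The belt conveyor beyond it is fixed, 115 mm high.
- reset_top (a point): Centre of the top of the square reset button: a black cap 28 x 28 mm, sides parallel to the console; 20 mm above the lid (95 mm above the bench), so 14 mm proud of its bezel. Moves down with the button.
- reset_button (a joint): Travel of the reset button, m: 0 = out, 0.006 = fully in (straight down). Spring return: about 1.2 N to start it, 4.8 N fully in.
- start_top (a point): Centre of the top of the start button: a plain black round cylinder cap 30 mm across, flat on top, 20 mm above the lid (95 mm above the bench), 14 mm proud of its bezel. Moves down with the button.
- start_button (a joint): Travel of the start button, m: 0 = out, 0.006 = fully in (straight down). Spring return: about 1.2 N to start it, 4.8 N fully in.
- stop_top (a point): Centre of the top of the stop button, which is to be left alone: a black domed mushroom head 53 mm across on a thinner neck, its top 29.5 mm above the lid (104 mm above the bench), its edge from 15 mm above the lid.
- stop_button (a joint): Travel of the stop button, m: 0 = out, 0.006 = fully in; same spring as the others. It must stay out.
- elbow: Loose brown cast elbow fitting standing on its flange on the bench on the robot's side of the console: flange 62 x 38 mm, 68 mm high, its mouth reaching 50 mm from the origin along its x axis. Origin: centre of the flange's underside. To be left alone.
- plug_gauge: Loose steel plug gauge, 114 mm long (along its x axis), 20 mm thick, lying on the bench behind the console. Origin: on its underside near the middle of the handle. To be left alone.
- scraper: Loose trimming scraper with a wooden handle, 150 mm long (along its x axis) and 14 mm high, lying on the bench on the robot's side of the console. Origin: on its underside near the middle. To be left alone.
Mind the look-alikes: they are no part of the job. Several things have the shape of the supply_switch; the one meant has the colours described above.

How it is judged:
On the way, in this order (a step that is already met when the one before it is completed fails the run):
1. the supply rocker is switched on (value of joint rocker above 0.24 rad), for 0.1 s.
2. the square reset button is pressed in, with the supply on (value of joint reset_button above 0.0045 m and value of joint rocker above 0.24 rad), for 0.05 s.
3. the reset button has come out again (value of joint reset_button below 0.001 m), for 0.05 s.
4. the round start button is pressed in, with the supply on (value of joint start_button above 0.0045 m and value of joint rocker above 0.24 rad), for 0.05 s.
At the end, for the whole second after the job is handed in: The rocker is on (over 0.24 rad), the reset, start and stop buttons are all out (within 1 mm), and the elbow, gauge and scraper are within 30 mm of where they lay (value of joint rocker above 0.24 rad and value of joint each of reset_button, start_button, stop_button below 0.001 m and not (distance of elbow from where it was at the start of the episode above 0.03 m) and not (distance of plug_gauge from where it was at the start of the episode above 0.03 m) and not (distance of scraper from where it was at the start of the episode above 0.03 m)); the robot touches nothing.
It fails at once if the mushroom stop button is pressed (over 2 mm) (value of joint stop_button above 0.002 m).
It fails at once if a button is pressed while the supply is off (value of joint rocker below 0.14 rad and value of joint any of reset_button, start_button above 0.003 m).
It fails at once if the elbow is moved, lifted or carried (over 30 mm) (distance of elbow from where it was at the start of the episode above 0.03 m).
It fails at once if the plug gauge is moved, lifted or carried (over 30 mm) (distance of plug_gauge from where it was at the start of the episode above 0.03 m).
It fails at once if the scraper is moved, lifted or carried (over 30 mm) (distance of scraper from where it was at the start of the episode above 0.03 m).
It also fails if it takes over 42 s, if anything falls off the work surface, if the arm or the gripper's body presses on something with over 40 N, if the wrist force passes 120 N, or if a joint passes its speed limit or range.

## Robot

A 6-joint arm with a two-finger parallel gripper is mounted at the origin on the work surface. World frame = base frame: x ahead of the robot, y to its left, z up, the work surface at z = 0. Lengths are in m, angles in rad, forces in N, time in s.
With the tool pointing down it reaches from about 0.4 to 0.825 m from the base axis. Payload 7 kg.
Tool frame: the origin (TCP) lies on the centre line of the jaws, within the pads' length; the fingertips stand 22 mm ahead of it and the grasp point (between the pads) lies 3 mm ahead of it; z points along the fingers, y is the line along which they close (so a half turn about z gives the same grasp; the last joint's range is limited). The gripper opens to 88 mm and grips with 3 to 60 N. Pads are 19 mm wide; open, the fingers measure 130 mm over their backs; the gripper's body (78 mm by 193 mm) begins 47 mm behind the grasp point.
Start: joints at [-1.007, 0.359, 0.012, 0, -1.224, -0.288], TCP at [0.184, -0.649, 0.249] pointing down, gripper open.
Joint ranges: [-3.07, 3.07], [-1.43, 2.12], [-1.02, 1.25], [-3.03, 1.67], [-3.05, -0], [-3.03, 3.03]. Speed limits (rad/s): [2.39, 2.39, 3.01, 3.14, 3.14, 3.14].

## Interface

Orientations are given as [roll, pitch, yaw] about the fixed x, y, z axes, in that order (R = Rz(yaw) Ry(pitch) Rx(roll)).
In Python, from station import arm gives the robot as it stands.
- The arm moves only by the tool arm_command, never from a script. Its argument "series" is one flat list of numbers, 7 for each row, row after row: the turn, a rotation vector about the tool's x, y, z each as a share of 90 degrees, from -1 to 1, then the shift along the tool's x, y, z each as a share of 0.1 m, from -1 to 1, then the opening, from 0 (shut) to 1 (fully open). A call has 1 to 8 rows; each row is the pose to reach, as a shift and turn from the pose commanded when the call began, along the tool's axes at that moment; what a row does not reach only later rows make up. A row lasts 1/8 s, in which the tool goes at most 62.5 mm and 10.7 degrees, less where a joint would pass 70% of its speed; a pose out of reach is approached as far as the arm can. A call with a number of a shift or a turn outside -1 to 1 is refused whole. A call with a gripper value outside its range is refused whole. The fingers move at their own pace and stop on an object; "force" is the grip in N (left out, the last holds). Time passes only in rows, so rows that repeat a pose let the fingers close. It gives the time, the measured TCP pose, the force, the opening and the grip force at its end, in the units of the state.
- arm.get_state(): the state, without advancing time (a new reading comes with each control period).
- arm.grab_frame(name): name is "scene" or "top" or "wrist"; returns the picture (400x640x3 uint8, blue, green, red); there is no depth.
- arm.camera_model(name): a dict with "fovy" (degrees; the focal length in pixels is half the picture's height over the tangent of half this angle, whatever the lens; pixels are square), "cx", "cy" (the principal point, pixels), "D" ([k1, k2, p1, p2, k3] as OpenCV has them; the pictures are not rectified), "pose" (4x4, takes a point from camera to world coordinates). Camera axes: x right, y down, z forward; pixel columns grow to the right and rows downward; lengths in m; the calibration is good to about 2 mm. A picture is of the moment at which its call begins: read the wrist's pose just before it. camera_model takes no time and is no camera call; for the wrist camera it gives the pose at the moment of the call.
- arm.job_done(): hands the job in; it is judged then, once.
The state is a dict: "t": time; "q": joint angles; "qd": joint speeds; "joint_efforts": joint torques, N m; "eef_pos": TCP position; "ee_rot": TCP orientation; "force": force on the tool from outside, world axes, zero at the start; "moment": the same for the moment, N m; "width": finger opening in m; "gripper_force": force on a finger pad.
Only numpy, scipy, OpenCV 4.12 (cv2) and the standard library are available. Lean on these libraries where they do the work, as an engineer would, in place of code of your own. Each camera call takes 0.05 s, during which the arm holds its last target. There are 200 camera calls.

## Working session

There is one attempt and no reset: what is moved stays moved. The work goes in short steps, Python scripts to look and compute and a tool call to move; the robot and the scene stay as the last step left them, time stands still between calls to the robot, and variables do not carry over. Pictures are saved under pics/ and viewed, at most 10 in all, crops included, and the job is handed in when it is done.

Besides the shell and the picture viewer there is one more tool, called after "Request:" as name(argument=value, ...) on one line, values as JSON. arm_command: Moves the arm, as the interface text tells. Its arguments: {"type":"object","properties":{"series":{"type":"array"},"force":{"type":"number"}},"required":["series"]}

```bash
mkdir -p pics; cat > h.py <<'E'
import numpy as np, cv2
from station import arm
def save(name,f,img=None):
    img=arm.grab_frame(name) if img is None else img
    cv2.imwrite('pics/'+f,img); return img
def ray(m,uv):
    f=200/np.tan(np.radians(m['fovy'])/2)
    K=np.array([[f,0,m['cx']],[0,f,m['cy']],[0,0,1]])
    p=cv2.undistortPoints(np.array([[uv]],float),K,np.array(m['D'],float))[0,0]
    T=np.array(m['pose']); return T[:3,3],T[:3,:3]@np.array([p[0],p[1],1])
def at_z(m,uv,z):
    o,d=ray(m,uv); return o+d*(z-o[2])/d[2]
E
python3 - <<'E'
from h import *
save('top','top.png'); save('scene','scene.png')
for n in('top','scene'):
    m=arm.camera_model(n); print(n,m['fovy'],m['D'],np.round(m['pose'],3))
print(arm.get_state())
E
```

```text
top 49.76606357608226 [0.00755151 0.         0.         0.         0.        ] [[-0.000e+00 -9.980e-01  7.000e-02  4.710e-01]
 [-1.000e+00  1.000e-03  1.000e-02 -1.020e-01]
 [-1.000e-02 -7.000e-02 -9.980e-01  1.001e+00]
 [ 0.000e+00  0.000e+00  0.000e+00  1.000e+00]]
scene 57.54402614540846 [-0.07602064  0.          0.          0.          0.        ] [[-0.015  0.836 -0.548  0.931]
 [ 1.     0.012 -0.008 -0.101]
 [ 0.    -0.548 -0.836  0.679]
 [ 0.     0.     0.     1.   ]]
{'t': 0.1, 'q': array([-1.00688921e+00,  3.59324309e-01,  1.11800265e-02, -3.13089070e-04,
       -1.22412494e+00, -2.88104502e-01]), 'qd': array([ 0.00048781, -0.00100282,  0.00366172,  0.00167601, -0.00031163,
        0.00077296]), 'joint_efforts': array([-7.81275994e-04, -5.84162307e+01,  2.93752456e+01,  7.01536015e+00,
        1.02368620e-02, -6.75610181e-05]), 'eef_pos': array([ 0.1836889 , -0.64910942,  0.24772255]), 'ee_rot': array([ 3.14009683e+00, -1.36329305e-04, -2.86589653e+00]), 'force': array([-0.0305304 ,  0.33191362, -0.98926128]), 'moment': array([-0.04755767, -0.01078706,  0.01497675]), 'gripper_force': 0.0, 'width': 0.08788347779622434}
```

View pics/top.png

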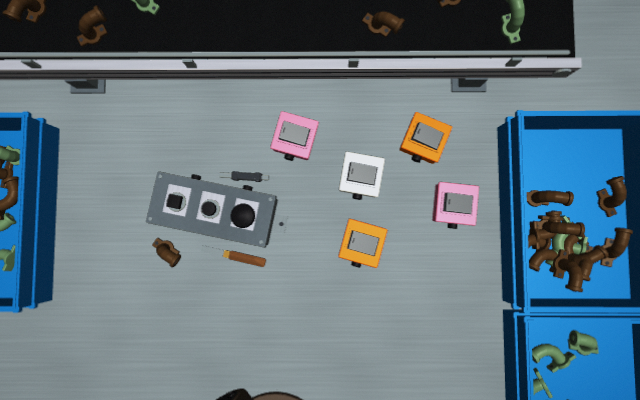

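View pics/scene.png

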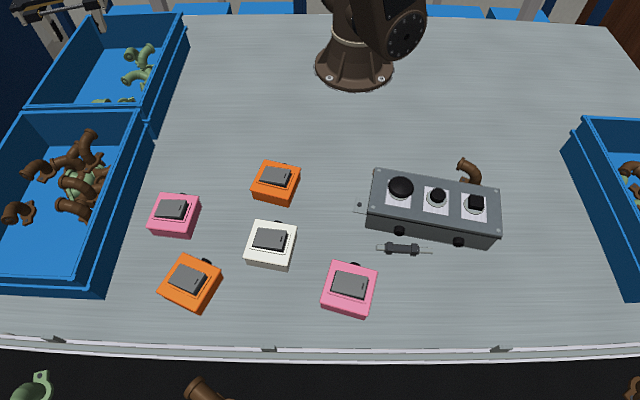

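The top picture has five switch boxes: pink at (295,133) and (457,203), orange at (427,137) and (363,243), and white at (362,174). Only the white one fits. On the console (212,208), the square button is at (175,201), the round one at (209,208) and the mushroom at (243,215). I'll confirm in enlarged crops.

```bash
python3 - <<'E'
from h import *
t=cv2.imread('pics/top.png'); s=cv2.imread('pics/scene.png')
r=lambda im,x,y,w,h,k:cv2.resize(im[y:y+h,x:x+w],None,fx=k,fy=k,interpolation=cv2.INTER_CUBIC)
a=np.hstack([r(t,330,144,64,64,6),r(s,238,212,64,64,6)]); cv2.imwrite('pics/c1.png',a)
cv2.imwrite('pics/c2.png',r(t,142,165,140,85,5))
E
```

```text
(no output)
```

View pics/c1.png

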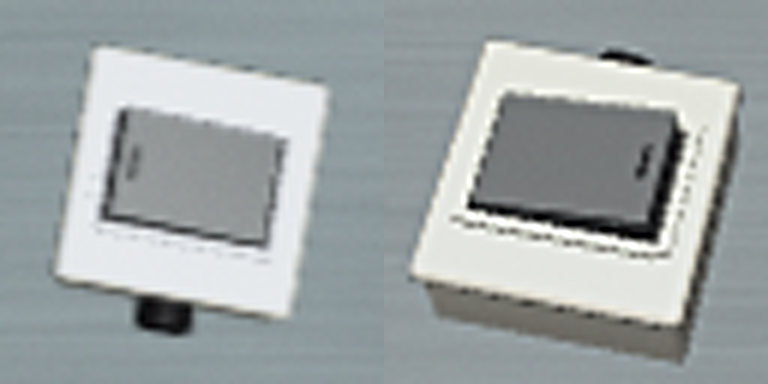

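View pics/c2.png

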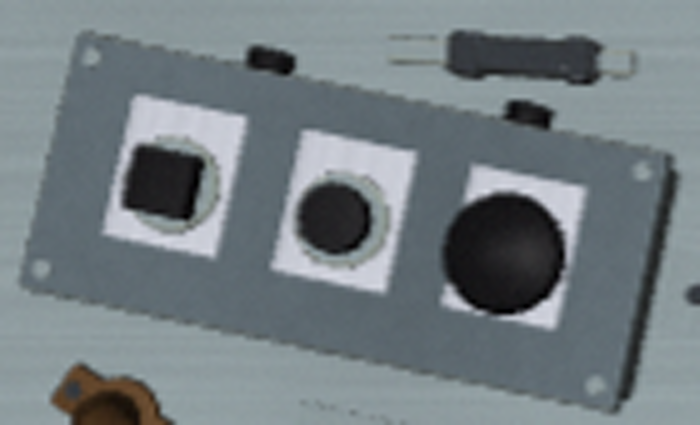

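The crops confirm the white box with the grey rocker. The marked end, on top-left and scene-right (+y), shows a tall side wall, so it looks like the raised half. I'll check by triangulating, and locate the buttons.

```bash
python3 - <<'E'
from h import *
T=arm.camera_model('top');S=arm.camera_model('scene')
def tri(a,b):
    (o1,d1),(o2,d2)=ray(T,a),ray(S,b)
    A=np.stack([d1,-d2],1); k=np.linalg.lstsq(A,o2-o1,rcond=None)[0]
    p,q=o1+k[0]*d1,o2+k[1]*d2; return (p+q)/2,np.linalg.norm(p-q)
t=lambda x,y:(330+x/6-.4,144+y/6-.4); s=lambda x,y:(238+(x-384)/6-.4,212+y/6-.4)
for n,a,b in[('TL',t(125,110),s(652,220)),('BL',t(106,214),s(675,115)),('TR',t(284,140),s(470,205)),('BR',t(267,243),s(505,95))]:
    print(n,*[np.round(v,4) for v in tri(a,b)])
print('box')
for p in[(95,47),(327,88),(290,320),(55,275)]: print(np.round(at_z(T,t(*p),.041),4))
print('rocker z fixed', [np.round(at_z(T,t(*p),z),4) for p,z in[((125,110),.058),((106,214),.058),((284,140),.042),((267,243),.042)]])
c=lambda x,y:(142+x/5-.4,165+y/5-.4)
print('sq',at_z(T,c(162,182),.095),'rd',at_z(T,c(334,218),.095),'stop~',at_z(T,c(504,254),.095))
sc=[(473,202),(437,195),(401,186)]
for p in sc: print('scene',at_z(S,p,.095))
print('lid',[np.round(at_z(T,c(*p),.075),4) for p in[(82,32),(672,158),(615,410),(22,287)]])
E
```

```text
TL [ 0.6294 -0.1678  0.0569] 0.0005
BL [ 0.5911 -0.1618  0.0557] 0.0026
TR [ 0.6198 -0.2277  0.0461] 0.0009
BR [ 0.5809 -0.2203  0.0492] 0.0001
box
[ 0.6558 -0.1576  0.041 ]
[ 0.6401 -0.2442  0.041 ]
[ 0.5531 -0.2295  0.041 ]
[ 0.57   -0.1422  0.041 ]
rocker z fixed [array([ 0.6292, -0.1675,  0.058 ]), array([ 0.5907, -0.1603,  0.058 ]), array([ 0.6204, -0.2278,  0.042 ]), array([ 0.5818, -0.2211,  0.042 ])]
sq [0.54039989 0.20789737 0.095     ] rd [0.52509156 0.13489817 0.095     ] stop~ [0.50983505 0.06295797 0.095     ]
scene [0.54456779 0.19963792 0.095     ]
scene [0.5292021  0.13100756 0.095     ]
scene [0.50870055 0.06231071 0.095     ]
lid [array([0.6072, 0.251 , 0.075 ]), array([ 0.5521, -0.0055,  0.075 ]), array([0.4439, 0.0183, 0.075 ]), array([0.4967, 0.274 , 0.075 ])]
```

The raised half is at +y and the press point is about (0.609, -0.173). The square button is at (0.540, 0.208) and the round one at (0.525, 0.135). I'll shut the gripper, turn it and approach.

Request:
arm_command(series=[0, 0, -0.7, -1, 0.63, 0, 0, 0, 0, -0.7, -1, 0.63, 0, 0, 0, 0, -0.7, -1, 0.63, 0, 0, 0, 0, -0.7, -1, 0.63, 0, 0, 0, 0, -0.7, -1, 0.63, 0, 0, 0, 0, -0.7, -1, 0.63, 0, 0, 0, 0, -0.7, -1, 0.63, 0, 0], force=20)

```text
t: 0.98
eef_pos: [0.2628, -0.5614, 0.2482]
ee_rot: [3.141, 0.001, -1.767]
force: [-0.1, -0.8, -0.1]
width: 0.0234
gripper_force: 0.0
```

Request:
arm_command(series=[0, 0, 0, -0.5, -0.3, 0, 0, 0, 0, 0, -1, -0.59, 0, 0, 0, 0, 0, -1, -0.59, 0, 0])

```text
t: 1.35
eef_pos: [0.3422, -0.4727, 0.2487]
ee_rot: [-3.141, 0.0, -1.767]
force: [0.7, -0.3, -0.3]
width: 0.0006
gripper_force: 0.0
```

Request:
arm_command(series=[0, 0, 0, -0.5, -0.3, 0, 0, 0, 0, 0, -1, -0.59, 0, 0, 0, 0, 0, -1, -0.59, 0, 0])

```text
t: 1.72
eef_pos: [0.4193, -0.3865, 0.2486]
ee_rot: [-3.141, 0.0, -1.766]
force: [0.2, -0.4, -0.2]
width: 0.0003
gripper_force: 0.0
```

Request:
arm_command(series=[0, 0, 0, -0.5, -0.3, 0, 0, 0, 0, 0, -1, -0.59, 0, 0, 0, 0, 0, -1, -0.59, 0, 0])

```text
t: 2.1
eef_pos: [0.4963, -0.3003, 0.2483]
ee_rot: [3.141, 0.0, -1.766]
force: [-0.2, 0.1, 0.4]
width: 0.0006
gripper_force: 0.0
```

Request:
arm_command(series=[0, 0, 0, -0.5, -0.3, 0, 0, 0, 0, 0, -1, -0.59, 0.3, 0, 0, 0, 0, -1, -0.59, 0.6, 0, 0, 0, 0, -1, -0.59, 0.6, 0])

```text
t: 2.6
eef_pos: [0.5701, -0.2156, 0.1859]
ee_rot: [3.136, -0.0, -1.768]
force: [0.3, -1.1, 0.4]
width: 0.0007
gripper_force: 0.0
```

Request:
arm_command(series=[0, 0, 0, -0.46, -0.26, 0.3, 0, 0, 0, 0, -0.46, -0.26, 0.6, 0, 0, 0, 0, -0.46, -0.26, 0.6, 0, 0, 0, 0, -0.46, -0.26, 0.6, 0])

```text
t: 3.1
eef_pos: [0.6069, -0.1764, 0.1306]
ee_rot: [-3.14, -0.0, -1.768]
force: [-0.9, -0.6, 1.1]
width: 0.0009
gripper_force: 0.0
```

```bash
python3 - <<'E'
from h import *
save('top','t2.png'); i=save('scene','s2.png')
a,b=cv2.imread('pics/t2.png'),i
r=lambda im,x,y,w,h,k:cv2.resize(im[y:y+h,x:x+w],None,fx=k,fy=k)
cv2.imwrite('pics/c3.png',np.hstack([r(a,310,130,100,100,4),r(b,215,180,100,100,4)]))
s=arm.get_state();print(s['eef_pos'],s['force'])
E
```

```text
[ 0.60711693 -0.17604203  0.13077564] [-0.53182825  0.49398824 -0.56143327]
```

View pics/c3.png

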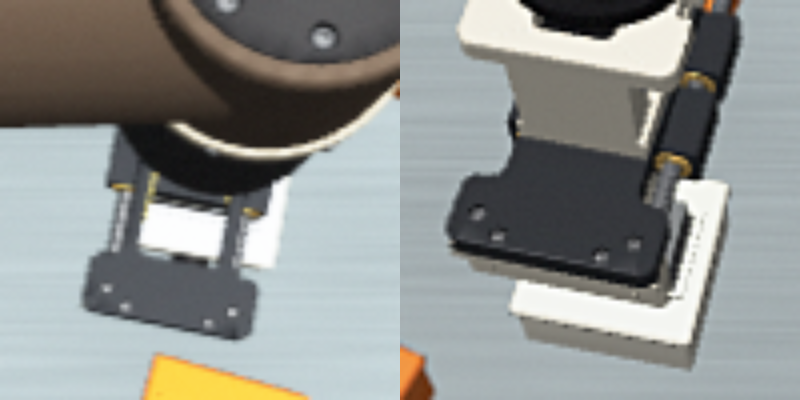

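The crops show the shut gripper above the raised half of the white box's rocker, clear of the orange box. I'll press now.

Request:
arm_command(series=[0, 0, 0, -0.04, 0, 0.25, 0, 0, 0, 0, -0.04, 0, 0.45, 0, 0, 0, 0, -0.04, 0, 0.5, 0, 0, 0, 0, -0.04, 0, 0.53, 0, 0, 0, 0, -0.04, 0, 0.55, 0, 0, 0, 0, -0.04, 0, 0.57, 0, 0, 0, 0, -0.04, 0, 0.57, 0])

```text
t: 4.08
eef_pos: [0.608, -0.1713, 0.0738]
ee_rot: [-3.139, -0.0, -1.766]
force: [-3.3, 1.1, 12.0]
width: 0.0002
gripper_force: 5.8
```

Request:
arm_command(series=[0, 0, 0, 0, 0, -0.4, 0, 0, 0, 0, 0, 0, -0.8, 0, 0, 0, 0, -0.5, 0.2, -0.8, 0, 0, 0, 0, -1, 0.39, -0.8, 0])

```text
t: 4.58
eef_pos: [0.5886, -0.0647, 0.1527]
ee_rot: [-3.14, 0.001, -1.768]
force: [0.8, 1.0, -0.5]
width: 0.0004
gripper_force: 0.0
```

Request:
arm_command(series=[0, 0, 0, -0.5, 0.2, 0, 0, 0, 0, 0, -1, 0.39, 0, 0, 0, 0, 0, -1, 0.39, 0, 0])

```text
t: 4.95
eef_pos: [0.5695, 0.0435, 0.1524]
ee_rot: [-3.14, 0.001, -1.762]
force: [0.1, -0.8, 0.3]
width: 0.0001
gripper_force: 0.0
```

```bash
python3 - <<'E'
from h import *
a=arm.grab_frame('top');b=arm.grab_frame('scene')
r=lambda im,x,y,w,h,k:cv2.resize(im[y:y+h,x:x+w],None,fx=k,fy=k,interpolation=cv2.INTER_CUBIC)
cv2.imwrite('pics/c4.png',np.hstack([r(a,330,144,64,64,6),r(b,238,212,64,64,6)]))
s=arm.get_state();print(s['eef_pos'],s['force'])
E
```

```text
[0.56970862 0.04095264 0.15211728] [-0.89658038 -0.75966508  0.09515838]
```

View pics/c4.png

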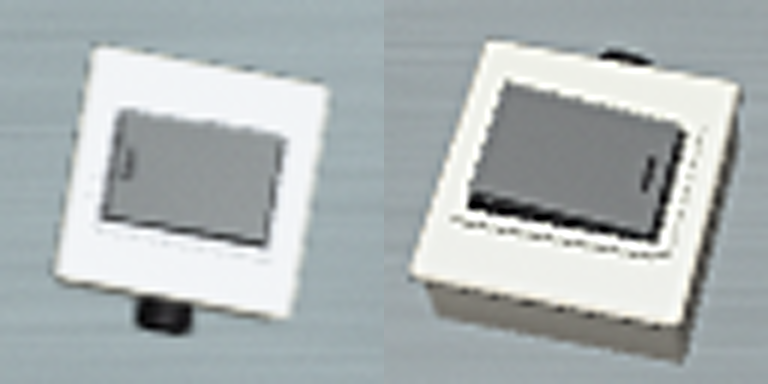

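The rocker has tipped over: the marked end is now down and the other end, at scene-left, stands up. Next is the reset button.

Request:
arm_command(series=[0, 0, 0, -0.5, 0.2, 0, 0, 0, 0, 0, -1, 0.38, 0, 0, 0, 0, 0, -1, 0.38, 0, 0, 0, 0, 0, -1, 0.38, 0, 0])

```text
t: 5.55
eef_pos: [0.5519, 0.1449, 0.1515]
ee_rot: [3.141, -0.0, -1.767]
force: [0.5, -0.6, -0.8]
width: 0.0004
gripper_force: 0.0
```

Request:
arm_command(series=[0, 0, 0, -0.58, 0.23, 0, 0, 0, 0, 0, -0.58, 0.23, 0, 0, 0, 0, 0, -0.58, 0.23, 0.1, 0, 0, 0, 0, -0.58, 0.23, 0.1, 0])

```text
t: 6.05
eef_pos: [0.54, 0.2052, 0.1403]
ee_rot: [3.14, -0.002, -1.768]
force: [0.8, -0.1, 0.1]
width: 0.0003
gripper_force: 0.0
```

Request:
arm_command(series=[0, 0, 0, -0.03, 0, 0.15, 0, 0, 0, 0, -0.03, 0, 0.22, 0, 0, 0, 0, -0.03, 0, 0.26, 0, 0, 0, 0, -0.03, 0, 0.29, 0, 0, 0, 0, -0.03, 0, 0.31, 0, 0, 0, 0, -0.03, 0, 0.31, 0])

```text
t: 6.8
eef_pos: [0.5408, 0.2096, 0.1113]
ee_rot: [3.142, -0.001, -1.766]
force: [-3.2, -4.7, 7.7]
width: 0.0006
gripper_force: 3.9
```

Request:
arm_command(series=[0, 0, 0, 0, 0, 0.015, 0, 0, 0, 0, 0, 0, 0.015, 0])

```text
t: 7.05
eef_pos: [0.5408, 0.2096, 0.111]
ee_rot: [-3.141, -0.0, -1.766]
force: [-7.9, -4.7, 17.6]
width: 0.0004
gripper_force: 9.0
```

The z reading has stopped at a hard end with 17.6 N, so reset is fully in. I'll release it and go to start.

Request:
arm_command(series=[0, 0, 0, 0, 0, -0.2, 0, 0, 0, 0, 0, 0, -0.3, 0, 0, 0, 0, 0, 0, -0.3, 0, 0, 0, 0, 0.4, 0.01, -0.3, 0, 0, 0, 0, 0.76, 0.01, -0.3, 0, 0, 0, 0, 0.76, 0.01, -0.3, 0, 0, 0, 0, 0.76, 0.01, -0.3, 0])

```text
t: 7.92
eef_pos: [0.5254, 0.1358, 0.1387]
ee_rot: [3.142, 0.0, -1.767]
force: [0.4, 0.3, 0.4]
width: 0.0005
gripper_force: 0.0
```

Request:
arm_command(series=[0, 0, 0, 0, 0, 0.12, 0, 0, 0, 0, 0, 0, 0.2, 0, 0, 0, 0, 0, 0, 0.24, 0, 0, 0, 0, 0, 0, 0.27, 0, 0, 0, 0, 0, 0, 0.29, 0, 0, 0, 0, 0, 0, 0.305, 0, 0, 0, 0, 0, 0, 0.305, 0])

```text
t: 8.8
eef_pos: [0.5251, 0.1359, 0.1109]
ee_rot: [-3.141, 0.0, -1.765]
force: [-11.0, 1.1, 23.4]
width: 0.0005
gripper_force: 12.0
```

Start is fully in at 23 N, at the same depth as reset. I'll lift and check.

Request:
arm_command(series=[0, 0, 0, 0, 0, -0.3, 0, 0, 0, 0, 0, 0, -0.6, 0, 0, 0, 0, 0, 0, -1, 0, 0, 0, 0, 0, 0, -1, 0, 0, 0, 0, 0, 0, -1, 0, 0, 0, 0, 0, 0, -1, 0])

```text
t: 9.55
eef_pos: [0.5247, 0.1354, 0.2074]
ee_rot: [3.14, -0.001, -1.766]
force: [0.3, 0.9, 0.8]
width: 0.0006
gripper_force: 0.0
```

```bash
python3 - <<'E'
from h import *
save('scene','s5.png'); s=arm.get_state();print(s['eef_pos'],s['force'])
E
```

```text
[0.52479384 0.13538254 0.20747321] [-0.3846389   0.17882192 -0.3264189 ]
```

View pics/s5.png

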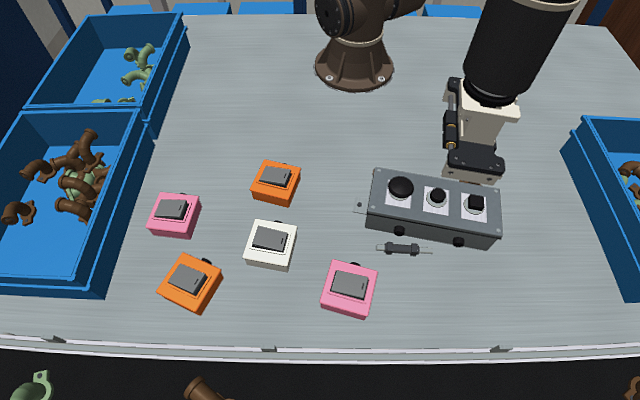

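The white rocker at (270,237) is on, all three buttons at (401,186), (437,195) and (474,202) are out, the gauge at (403,248) hasn't moved, and the arm is clear. Handing in.

```bash
python3 -c "
from station import arm
print(arm.job_done())"
```

```text
the job is handed in; nothing more can be done
None
```

I switched the supply rocker on, then pressed and released reset and start in that order, left the stop button and loose parts untouched, and handed the job in; no verdict was returned.

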